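# Take the snap-in battery cover off a lab data logger

### The arm

A 6-joint arm with a two-finger parallel gripper is mounted at the origin on the work surface. World frame = base frame: x ahead of the robot, y to its left, z up, the work surface at z = 0. Lengths are in m, angles in degrees, forces in N, time in s.
With the tool pointing down it reaches from about 0.35 to 0.875 m from the base axis. Payload 4.2 kg.
Tool frame: the origin (TCP) lies between the finger pads; the fingertips stand 8 mm ahead of it and the grasp point (between the pads) lies 11 mm behind it; x points along the fingers, y is the direction in which the jaws open and shut, and the axes are right-handed (so a half turn about x gives the same grasp; the last joint's range is limited). The gripper opens to 87 mm and grips with 3 to 60 N. Pads are 19 mm wide; open, the fingers measure 117 mm over their backs; the gripper's body (75 mm by 190 mm) begins 51 mm behind the grasp point.
Start: joints at [-53.594, 22.042, 0.453, 0, -68.411, -14.817], TCP at [0.23, -0.581, 0.231] pointing down, gripper open.
Joint ranges: [-179.83, 179.83], [-69.29, 118.12], [-61.27, 80.66], [-181.25, 117.63], [-171.15, -9.14], [-177.46, 177.46]. Speed limits (degrees/s): [159.86, 159.86, 180, 180, 180, 180].

### API

Orientations are given as a 3x3 rotation matrix whose columns are the frame's x, y, z axes.
In Python, from station import r gives the robot as it stands. The module is installed in compiled form; this text tells all that it offers.
- The arm moves only by the tool move_arm, never from a script. Its argument "increments" is one flat list of numbers, 7 for each row, row after row: the turn, a rotation vector about the tool's x, y, z in degrees, then the shift along the tool's x, y, z in m, then the finger opening in m, from 0 to 0.087. A call has 1 to 12 rows; each row is the pose to reach, as a shift and turn from the pose commanded when the call began, along the tool's axes at that moment; what a row does not reach only later rows make up. A row lasts 1/12 s, in which the tool goes at most 41.7 mm and 7.16 degrees, less where a joint would pass 70% of its speed; a pose out of reach is approached as far as the arm can. A call with a gripper value outside its range is refused whole. The fingers move at their own pace and stop on an object; the grip force is fixed at half the most. Time passes only in rows, so rows that repeat a pose let the fingers close. It gives the time, the measured TCP pose, the force and the opening at its end, in the units of the state.
- r.sense(): the state, without advancing time (a new reading comes with each control period).
- r.capture(name): name is "scene" or "top" or "wrist"; returns the picture (400x640x3 uint8, red, green, blue); there is no depth.
- r.calibration(name): a dict with "fx", "fy", "cx", "cy" (pixels), "rvec" (rotation vector, rad) and "tvec" (3), from world to camera coordinates, as OpenCV has them; the wrist camera has in their place "tool_from_camera" (4x4, takes a point from camera to tool coordinates, whose origin is the TCP and whose axes are the tool frame's). Camera axes: x right, y down, z forward; pixel columns grow to the right and rows downward; lengths in m; the calibration is good to about 2 mm. A picture is of the moment at which its call begins: read the wrist's pose just before it. calibration takes no time and is no camera call.
- r.finish_job(): hands the job in, once; it reports no verdict.
The state is a dict: "time_s": time; "joints": joint angles; "joint_velocities": joint speeds; "effort": joint torques, N m; "tcp_pos": TCP position; "ee_rot": TCP orientation; "wrist_force": force on the tool from outside, world axes, zero at the start; "moment": the same for the moment, N m; "gripper_width": opening from 0.0 (shut) to 1.0 (fully open).
Only numpy, scipy, OpenCV 4.12 (cv2) and the standard library are available. Lean on these libraries where they do the work, as an engineer would, in place of code of your own. Each camera call takes 0.05 s, during which the arm holds its last target.

### The job

Open the battery compartment of the data logger that lies on its face in a plastic cradle, where it can slip back a little: press the cover's springy snap tab inward by feel, enough to free it but gently, so as not to crack it, and draw that end of the cover up past its catch; then take the cover off without forcing it and without lifting the case. Set the cover down flat in the white tray with its ridge upward (put it down, do not drop it), let go, and leave the other things on the bench undisturbed.

Things in the scene. Friction and masses are not known exactly. Their poses are not given: they have to be found in the camera images.
- cradle: Black slick plastic cradle, fixed, 216 x 132 mm, floor 4 mm, rim 16 mm high. Origin: underside, 4 mm below the logger's starting origin, same axes. It is longer than the case: pushed along +x the case slides back (1 to 3 N) by anything from 2 to 18 mm, not the same each time and not to be seen, before a buffer under it stops it; only then can the tab be pressed in fully. At the start the case stands at the front rim.
- logger: Grey data logger case lying on its face, loose (0.5 kg) in a fixed black plastic cradle. Origin: underside, below the middle of the battery compartment, 4 mm above the bench; z up, x from the snap-tab end to the far end. Case x -100 to 80, y -58 to 58, top deck at z 40 mm. A recess in the deck (x -56.5 to 56.5, y -36.5 to 36.5, floor z 36) holds the cover with 1.5 mm play each way.
- catch (a point): Top inner edge of the catch bar on the logger, at its middle (logger x -60, z 43 mm). The bar is x -70 to -60, y -19 to 19, z 40 to 43 mm, with a pocket under it for the tab's nose.
- hold_bar (a point): Lower inner edge of the hold-down bar at the compartment's far end (logger x 49, z 42 mm). The bar is x 49 to 62, y -25 to 25, z 42 to 45 mm. The cover's far edge lies about 6 mm under it with 2 mm above, so once its tab end is raised the cover must be drawn 8 mm or more along the logger's -x before it can go straight up.
- cover: Grey battery cover, loose, about 70 g, plate 110 x 70 x 4 mm (x -55 to 55, y -35 to 35, notched at -x for the tab). Origin: centre of the plate's underside; z up, x from the tab end to the far end; at the start 36 mm above the logger's origin, same axes. A grip ridge stands on it: x -25 to 25, y -6 to 6, z 4 to 30 mm, to be pinched across y from above.
- ridge (a point): Centre of the grip ridge, 25 mm above the cover's underside (5 mm below the ridge's top); moves with the cover.
- tab_face (a point): Centre of the outer face of the snap tab (it looks along the cover's -x), 20 mm above the cover's underside; moves with the tab. The tab is an upright plate 3 mm thick, 26 mm wide (y), standing 24 mm above the deck, its face 58 mm from the cover's middle. It is pressed along the cover's +x, with the side of shut fingers above the catch bar for instance, and cracks above 15 N.
- tab_nose (a point): Outer end of the tab's nose, a foot 2.5 mm thick on the cover's underside level, reaching 7.5 mm out from the tab's face and hooked under the catch bar. With the tab kept pressed, this end must rise 7 mm to pass above the bar (10 to 13 mm is ample; the finger's friction carries it, the cover swings up about its far edge). Let go there, the nose springs out onto the bar and the cover stays ajar.
- tab (a joint): How far the tab is pressed in relative to the cover, m: 0 free, 0.0055 at its dead stop. It needs 3 N to start and 1.2 N more per mm: the nose clears the bar after about 4 mm (8 N), the stop is met at 9.6 N; 9 to 12 N is right.
- tray: White open tray, fixed, 200 (x) x 150 (y) x 20 mm high, walls 4 mm, floor 4 mm. Origin: centre of its underside, z up. It lies to the left or right of the logger; a notebook lies at the other side.
- beaker: Loose glass beaker, 72 mm across, 90 mm high; origin centre of underside. Leave alone.
- small_beaker: Loose glass beaker, 54 mm across, 65 mm high; origin centre of underside. Leave alone.
- dropper: Loose dropper bottle, 42 mm across, 100 mm high; origin centre of underside. Leave alone.
- cylinder: Loose glass measuring cylinder, foot 52 mm across, 150 mm high; origin centre of underside. Leave alone.
- tin: Loose flat round tin, 60 mm across, 18 mm high; origin centre of underside. Leave alone.
- marker: Loose black marker pen, 130 mm long along its x, 15 mm thick; origin centre of underside. Leave alone.
There are look-alikes about, which are no part of the job. Of the things like the cover, leave any that is green; of the rest the smaller one is meant.

How it is judged (in metres and radians):
On the way, in this order (a step that is already met when the one before it is completed fails the run):
1. the snap tab is pressed in, 3.6 mm or more, with the cover still in its recess (value of joint tab above 0.0036 m and z of tab_face in the frame of logger below 0.06 m), for 0.1 s.
2. the tab end of the cover is raised past the catch (6.5 mm or more) (z of tab_face in the frame of logger above 0.0625 m), for 0.2 s.
3. the cover is lifted off, 64 mm or more above the bench and clear of the case (height (world z) of cover above 0.064 m and contact force between cover and logger below 0.05 N), for 0.1 s.
4. the cover is set down on the tray's floor while still held (z of cover in the frame of tray below 0.012 m and horizontal distance between cover and tray below 0.07 m and contact force between the fingers and cover above 0.3 N), for 0.05 s.
At the end, for the whole second after the job is handed in: The cover lies flat (within 0.08 rad) on the floor of the tray, ridge upward, at rest and released (z of cover in the frame of tray below 0.009 m and horizontal distance between cover and tray below 0.07 m and angle between cover's own z axis and vertical below 0.08 rad and linear speed of cover below 0.02 m/s and contact force between the fingers and cover below 0.05 N); the robot touches nothing.
It fails at once if the snap tab is pressed with more than 15 N (it cracks) (contact force between the fingers and tab above 15 N).
It fails at once if the cover is forced against the case with more than 30 N (contact force between cover and logger above 30 N).
It fails at once if the case is lifted by more than 10 mm (height (world z) of logger above 0.014 m).
It fails at once if a bystander is moved by more than 20 mm (distance of any of beaker, small_beaker, dropper, cylinder, tin, marker from where it was at the start of the episode above 0.02 m).
It also fails if it takes over 66 s, if anything falls off the work surface, if the arm or the gripper's body presses on something with over 40 N, if the wrist force passes 120 N, or if a joint passes its speed limit or range.

## Working session

There is one attempt and no reset: what is moved stays moved. The work goes in short steps, Python scripts to look and compute and a tool call to move; the robot and the scene stay as the last step left them, time stands still between calls to the robot, and variables do not carry over. Pictures are saved under pics/ and viewed, and the job is handed in when it is done.

Besides the shell and the picture viewer there is one more tool, called as a command line: name --argument value ..., lists and objects as JSON in quotes. move_arm: Moves the arm, as the interface text tells. Its arguments: {"type":"object","properties":{"increments":{"type":"array","items":{"type":"number"}}},"required":["increments"]}

```bash
mkdir -p pics
python3 - <<'E'
from station import r
import cv2
print(r.sense())
for n in ("scene","top","wrist"):
    im=r.capture(n); cv2.imwrite(f"pics/{n}0.png",im[:,:,::-1]); print(n,r.calibration(n))
E
```

```text
{'time_s': 0.0, 'joints': array([-5.35936749e+01,  2.20880479e+01,  3.80189587e-01, -2.99067080e-02,
       -6.84110739e+01, -1.48159500e+01]), 'joint_velocities': array([ 0.00283266,  0.0559845 , -0.00603049,  0.08659266,  0.01463285,
        0.06464078]), 'effort': array([ 2.93311768e-04, -3.90662813e+01,  1.87396753e+01,  4.22009066e+00,
        1.08965955e-02, -1.83536749e-04]), 'tcp_pos': array([ 0.2297797 , -0.58059617,  0.2294886 ]), 'ee_rot': array([[-8.41323934e-04, -3.67788405e-01,  9.29909125e-01],
       [ 1.95865066e-03,  9.29907065e-01,  3.67789362e-01],
       [-9.99997728e-01,  2.13079711e-03, -6.19840696e-05]]), 'wrist_force': array([ 0.81137632, -0.02181952,  0.28663702]), 'moment': array([0.010507  , 0.00744871, 0.01814055]), 'gripper_width': 1.0008753143071434}
scene {'fx': 489.0906744756168, 'fy': 489.0906744756168, 'cx': 318.9385480381644, 'cy': 205.78579218955508, 'rvec': array([ 1.02333371,  2.64928212, -0.79409393]), 'tvec': array([ 0.40052259, -0.27153216,  1.614973  ])}
top {'fx': 493.3093672058092, 'fy': 493.3093672058092, 'cx': 321.6355769243744, 'cy': 188.01877399781444, 'rvec': array([ 2.19531642, -2.18329422,  0.08327986]), 'tvec': array([0.01825335, 0.5531701 , 1.2138549 ])}
wrist {'fx': 320.98136556833833, 'fy': 320.98136556833833, 'cx': 314.3060182723244, 'cy': 204.05636911652135, 'tool_from_camera': array([[-3.98903388e-04, -2.70049136e-01,  9.62846460e-01,
        -1.54137268e-01],
       [ 9.99999520e-01,  7.54044907e-04,  6.25782404e-04,
         4.55707490e-04],
       [-8.95021467e-04,  9.62846247e-01,  2.70048706e-01,
        -7.26412692e-02],
       [ 0.00000000e+00,  0.00000000e+00,  0.00000000e+00,
         1.00000000e+00]])}
```

View pics/scene0.png

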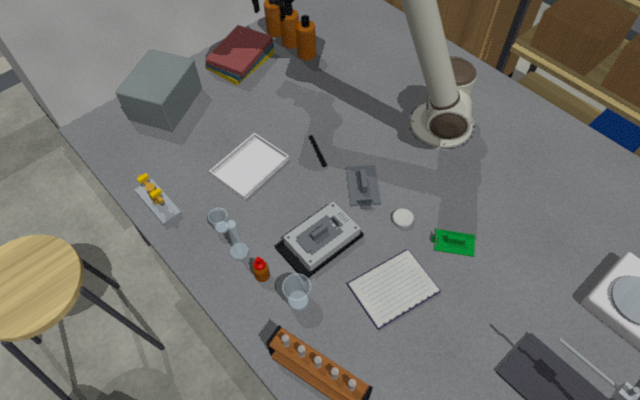

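View pics/top0.png

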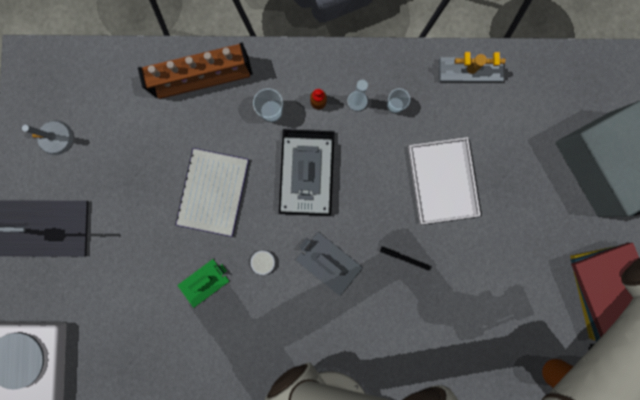

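View pics/wrist0.png

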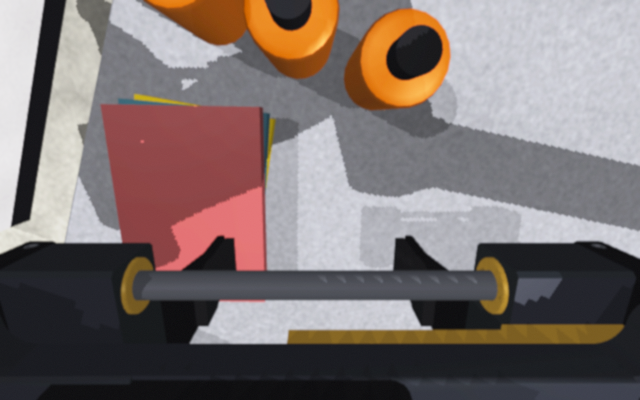

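Top view: the logger in its cradle is around px (306,172), the tray around (445,180) and the notebook around (213,192). A loose grey look-alike lies at (330,262) and a green one at (204,282). Next I'll zoom in and measure.

```bash
cat > h.py <<'E'
import numpy as np, cv2
from station import r
def cam(n):
    c=r.calibration(n); K=np.array([[c['fx'],0,c['cx']],[0,c['fy'],c['cy']],[0,0,1]])
    if n=='wrist':
        s=r.sense(); T=np.eye(4); T[:3,:3]=s['ee_rot'];T[:3,3]=s['tcp_pos']
        M=T@c['tool_from_camera']; return K,M[:3,:3],M[:3,3]
    R=cv2.Rodrigues(c['rvec'])[0]; return K,R.T,-R.T@c['tvec']
def ray(C,px,z):
    K,R,o=C; px=np.atleast_2d(np.array(px,float))
    d=(R@np.linalg.inv(K)@np.c_[px,np.ones(len(px))].T).T
    return o+d*((z-o[2])/d[:,2])[:,None]
def proj(C,P):
    K,R,o=C; P=np.atleast_2d(P); q=(K@(R.T@(P-o).T)).T; return q[:,:2]/q[:,2:]
E
python3 - <<'E'
from h import *
C=cam('top'); print(C[2])
im=cv2.imread('pics/top0.png')
g=cv2.cvtColor(im,cv2.COLOR_BGR2GRAY)
a=cv2.resize(im[115:235,260:350],None,fx=6,fy=6,interpolation=cv2.INTER_CUBIC); cv2.imwrite('pics/zt.png',a[:600]) 
cv2.imwrite('pics/zt.png',cv2.resize(im[120:220,260:360],None,fx=6,fy=6,interpolation=cv2.INTER_CUBIC))
s=cv2.imread('pics/scene0.png'); cv2.imwrite('pics/zs.png',cv2.resize(s[190:280,265:375],None,fx=6,fy=6,interpolation=cv2.INTER_CUBIC))
# tray
def blob(mask,seed):
    n,l,st,ct=cv2.connectedComponentsWithStats(mask.astype(np.uint8)); k=l[seed[1],seed[0]]
    m=(l==k).astype(np.uint8); c=max(cv2.findContours(m,0,2)[0],key=cv2.contourArea); return c,st[k]
c,st=blob((g>150),(445,180)); print(st)
w=ray(C,c[:,0],0.02)[:,:2]; rc=cv2.minAreaRect((w*1000).astype(np.float32)); print('tray',rc)
# case
for th in (140,150,160):
    c,st=blob((g>th),(286,207)); print(st)
    w=ray(C,c[:,0],0.044)[:,:2]; rc=cv2.minAreaRect((w*1000).astype(np.float32)); print('case',rc, cv2.boxPoints(rc))
print(ray(C,[(306,172),(330,262),(399,100),(358,100),(318,98),(268,105),(262,262),(405,258)],0.0))
E
```

```text
[0.4675844  0.02929063 1.24911206]
[ 413  138   67   85 4095]
tray ((575.34033203125, -289.55181884765625), (197.2861785888672, 140.1511688232422), 8.499161720275879)
[     0      0    640    400 241903]
case ((535.0571899414062, 21.49853515625), (980.7264404296875, 1607.3525390625), 0.4831334054470062) [[  37.93466  821.0114 ]
 [  51.48813 -786.284  ]
 [1032.1797  -778.01434]
 [1018.6262   829.28107]]
[     0      0    640    400 244230]
case ((534.7835083007812, 21.4962158203125), (981.2739868164062, 1607.3525390625), 0.4831334054470062) [[  37.387207  821.0068  ]
 [  50.940674 -786.28864 ]
 [1032.1798   -778.01434 ]
 [1018.62634   829.28107 ]]
[     0      0    640    400 246118]
case ((534.7835083007812, 21.4962158203125), (981.2739868164062, 1607.3525390625), 0.4831334054470062) [[  37.387207  821.0068  ]
 [  50.940674 -786.28864 ]
 [1032.1798   -778.01434 ]
 [1018.62634   829.28107 ]]
[[ 0.59500323  0.06114943  0.        ]
 [ 0.36819605 -0.00082727  0.        ]
 [ 0.78254002 -0.17669604  0.        ]
 [ 0.78180361 -0.07115151  0.        ]
 [ 0.7863044   0.03173097  0.        ]
 [ 0.76716693  0.15993653  0.        ]
 [ 0.36739275  0.16987681  0.        ]
 [ 0.37907003 -0.1895408   0.        ]]
```

View pics/zt.png

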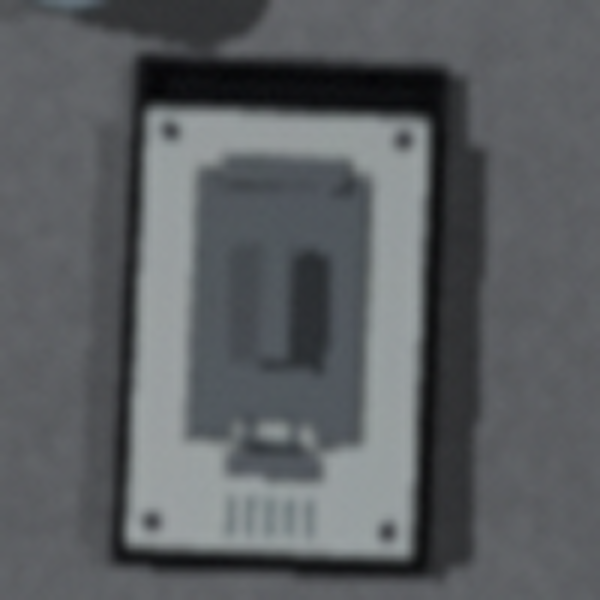

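View pics/zs.png

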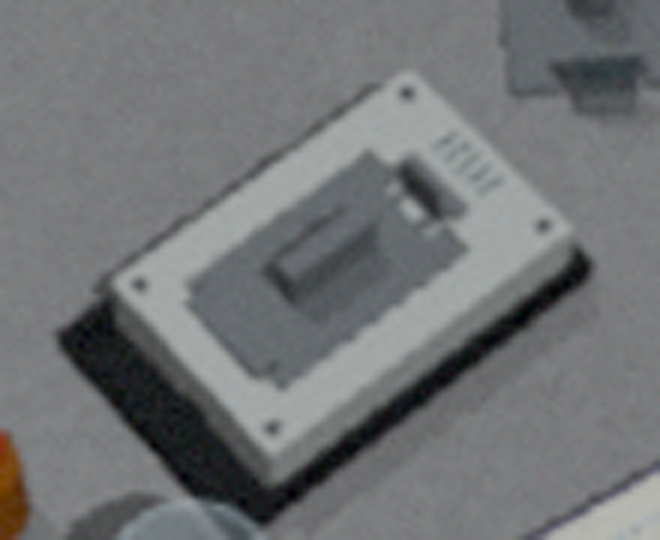

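Run:
```python
from h import *
C=cam('top'); im=cv2.imread('pics/top0.png'); g=cv2.cvtColor(im,cv2.COLOR_BGR2GRAY)
sc=np.array([(170,130),(403,139),(152,521),(388,531)])  # FL FR NL NR in zoom
px=sc/6+[260,120]-0.4
w=ray(C,px,0.044)[:,:2]; print(w, w.mean(0)); 
far=w[:2].mean(0);near=w[2:].mean(0); d=far-near; print('yaw',np.degrees(np.arctan2(d[1],d[0])), 'len',np.linalg.norm(d), np.linalg.norm(w[0]-w[1]))
e=w[0]-w[1]; print('yaw y',np.degrees(np.arctan2(-e[0],e[1])))
# scene
S=cam('scene'); sc2=np.array([(407,93),(543,226),(140,285),(273,427)])/6+[265,190]-.4
w2=ray(S,sc2,0.044)[:,:2]; print(w2,w2.mean(0)); d=w2[2:].mean(0)-w2[:2].mean(0); print(np.degrees(np.arctan2(d[1],d[0])))
# tray via rotated rect of hi threshold
n,l,st,ct=cv2.connectedComponentsWithStats((g>130).astype(np.uint8)); k=l[180,445]
c=cv2.findContours((l==k).astype(np.uint8),0,2)[0][0]
for z in (0.02,0.0): print(cv2.minAreaRect((ray(C,c[:,0],z)[:,:2]*1000).astype(np.float32)))
```

```text
[[0.66632625 0.10509919]
 [0.66320704 0.00939291]
 [0.50575669 0.11081675]
 [0.50221299 0.01476898]] [0.58437574 0.06001946]
yaw -1.9758645341923462 len 0.16087745511232215 0.09575709467464022
yaw y -1.8666918180476741
[[0.50106861 0.01602297]
 [0.50469794 0.1119604 ]
 [0.66186912 0.01042162]
 [0.66473255 0.1052541 ]] [0.58309205 0.06091477]
-2.1968648475633947
((575.0425415039062, -284.46343994140625), (201.19981384277344, 151.7908477783203), 8.175536155700684)
((576.7910766601562, -289.56878662109375), (204.4736785888672, 154.26077270507812), 8.17553424835205)
```

```bash
cat >> h.py <<'E'
YAW=np.radians(-2.0); ORG=np.array([0.5937,0.0601,0.004])
def Rz(a): return np.array([[np.cos(a),-np.sin(a),0],[np.sin(a),np.cos(a),0],[0,0,1]])
LR=Rz(YAW)
def L2W(p): return ORG+LR@np.array(p,float)
def W2L(p): return LR.T@(np.array(p)-ORG)
def down(yaw): # tool x down, tool z along yaw
    R=Rz(yaw); return np.c_[[0,0,-1],R[:,1],R[:,0]]
def inc(P,R):
    s=r.sense(); R0=s['ee_rot']; 
    rv=cv2.Rodrigues(R0.T@R)[0].ravel(); print('turn',np.degrees(rv).round(2),'shift',(R0.T@(P-s['tcp_pos'])).round(4))
def st():
    s=r.sense(); print('t',round(s['time_s'],2),'tcpL',(W2L(s['tcp_pos'])*1000).round(2),'F_L',(LR.T@s['wrist_force']).round(2),'w',round(s['gripper_width']*87,1),'j',s['joints'].round(1))
    Rr=down(YAW).T@s['ee_rot']; print('rot err deg',np.degrees(cv2.Rodrigues(Rr)[0].ravel()).round(2))
E
python3 - <<'E'
from h import *
print(down(YAW)); P=L2W([-.095,0,.2]); print(P); inc(P,down(YAW)); st()
E
```

```text
[[ 0.          0.0348995   0.99939083]
 [ 0.          0.99939083 -0.0348995 ]
 [-1.          0.          0.        ]]
[0.49875787 0.06341545 0.204     ]
turn [ 2.358e+01 -2.000e-02 -9.000e-02] shift [0.0265 0.5    0.487 ]
t 0.15 tcpL [-341.31 -653.16  225.74] F_L [-0.66 -0.58  0.08] w 87.1 j [-53.6  22.1   0.4  -0.  -68.4 -14.8]
rot err deg [-2.358e+01  2.000e-02  9.000e-02]
```

move_arm --increments '[23.6,0,0,0.026,0.5,0.487,0,23.6,0,0,0.026,0.5,0.487,0,23.6,0,0,0.026,0.5,0.487,0,23.6,0,0,0.026,0.5,0.487,0,23.6,0,0,0.026,0.5,0.487,0,23.6,0,0,0.026,0.5,0.487,0,23.6,0,0,0.026,0.5,0.487,0,23.6,0,0,0.026,0.5,0.487,0,23.6,0,0,0.026,0.5,0.487,0,23.6,0,0,0.026,0.5,0.487,0,23.6,0,0,0.026,0.5,0.487,0,23.6,0,0,0.026,0.5,0.487,0]'

```text
time_s: 1.15
tcp_pos: [0.4205, -0.1232, 0.2123]
ee_rot: [[0.0, 0.035, 0.999], [0.0, 0.999, -0.035], [-1.0, 0.0, 0.0]]
wrist_force: [1.3, 1.1, 0.6]
gripper_width: 0.172
```

Run:
```python
from h import *
P=L2W([-.095,0,.2]); inc(P,down(YAW)); st()
```

```text
turn [-0.    0.03 -0.01] shift [0.0083 0.1892 0.0717]
t 1.15 tcpL [-166.73 -189.2   208.27] F_L [1.27 1.15 0.57] w 15.0 j [  5.1   4.4 -25.9  -0.  -59.6 -97.1]
rot err deg [ 0.   -0.03  0.01]
```

move_arm --increments '[0,0,0,0.008,0.18,0.07,0,0,0,0,0.008,0.18,0.07,0,0,0,0,0.008,0.18,0.07,0,0,0,0,0.008,0.18,0.07,0,0,0,0,0.008,0.18,0.07,0,0,0,0,0.008,0.18,0.07,0,0,0,0,0.008,0.18,0.07,0,0,0,0,0.008,0.18,0.07,0]'

```text
time_s: 1.82
tcp_pos: [0.4961, 0.052, 0.2038]
ee_rot: [[-0.001, 0.035, 0.999], [-0.0, 0.999, -0.035], [-1.0, -0.0, -0.001]]
wrist_force: [-0.4, 0.2, -0.2]
gripper_width: 0.007
```

Run:
```python
from h import *
P=L2W([-.095,0,.2]); inc(P,down(YAW)); st()
C=cam('wrist'); im=r.capture('wrist'); cv2.imwrite('pics/w1.png',im[:,:,::-1])
pts=dict(tabtop=[-58,0,60],tabL=[-58,13,60],tabR=[-58,-13,60],catL=[-70,19,43],catR=[-70,-19,43],c1=[-100,58,40],c2=[-100,-58,40])
for k,v in pts.items(): print(k,proj(C,L2W(np.array(v)/1000)).round(1))
```

```text
turn [-0.   -0.07  0.02] shift [-0.0002  0.0115  0.0023]
t 1.82 tcpL [-97.26 -11.49 199.77] F_L [-0.45  0.21 -0.19] w 0.6 j [  24.7   11.1  -19.2   -0.   -59.8 -116.7]
rot err deg [ 0.    0.07 -0.02]
tabtop [[325.  233.7]]
tabL [[338.3 233.7]]
tabR [[311.7 233.6]]
catL [[343.3 216.6]]
catR [[305.9 216.6]]
c1 [[382.7 187.2]]
c2 [[266.8 187.1]]
```

View pics/w1.png

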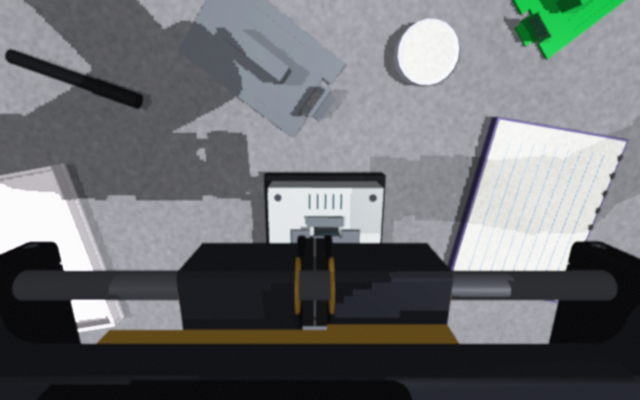

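Wrist view: the catch bar sits at about px (305–343, 217) and the near case corners at about (268,184) and (383,184), all as predicted. Descending in front of the tab.

move_arm --increments '[0,0,0,0.03,0.0115,0.013,0,0,0,0,0.07,0.0115,0.013,0,0,0,0,0.11,0.0115,0.013,0,0,0,0,0.13,0.0115,0.013,0,0,0,0,0.144,0.0115,0.013,0,0,0,0,0.144,0.0115,0.013,0,0,0,0,0.144,0.0115,0.013,0,0,0,0,0.144,0.0115,0.013,0]'

```text
time_s: 2.53
tcp_pos: [0.5109, 0.0629, 0.0615]
ee_rot: [[0.002, 0.036, 0.999], [0.001, 0.999, -0.036], [-1.0, 0.001, 0.002]]
wrist_force: [-0.4, -0.1, 0.2]
gripper_width: 0.006
```

Run:
```python
from h import *
st()
im=r.capture('scene'); cv2.imwrite('pics/s1.png',cv2.resize(im[150:290,240:400,::-1],None,fx=4.2,fy=4.2,interpolation=cv2.INTER_CUBIC))
st()
```

```text
t 2.53 tcpL [-82.86  -0.13  57.5 ] F_L [-0.44 -0.13  0.18] w 0.5 j [  25.1   22.5  -27.3    0.   -40.  -117.2]
rot err deg [ 0.05 -0.13  0.04]
t 2.58 tcpL [-82.72   0.15  57.73] F_L [-0.63 -0.8  -0.2 ] w 0.4 j [  25.1   22.5  -27.3    0.   -40.  -117.2]
rot err deg [ 0.04 -0.16  0.07]
```

View pics/s1.png

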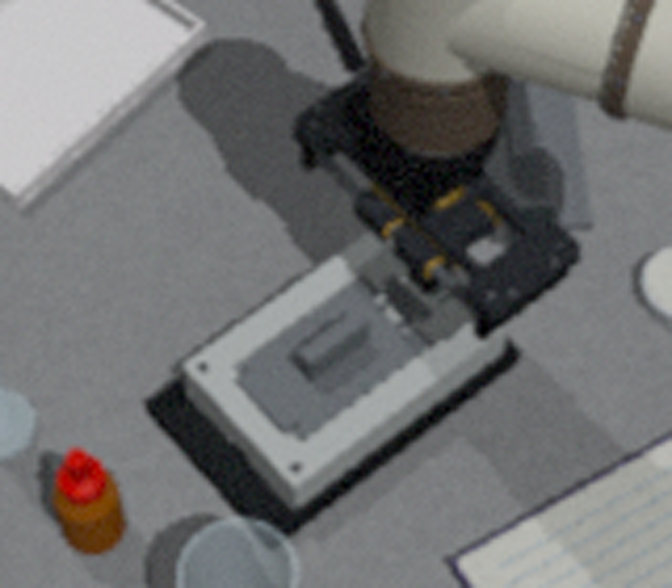

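The fingers are in front of the tab and clear of the case. Lowering a little and approaching.

move_arm --increments '[0,0,0,0.002,0,0.004,0,0,0,0,0.002,0,0.008,0,0,0,0,0.002,0,0.009,0,0,0,0,0.002,0,0.009,0]'

```text
time_s: 2.92
tcp_pos: [0.5198, 0.0631, 0.0586]
ee_rot: [[0.001, 0.035, 0.999], [0.0, 0.999, -0.035], [-1.0, 0.0, 0.001]]
wrist_force: [-0.2, -0.4, -0.1]
gripper_width: 0.002
```

```bash
python3 -c "
from h import *
st()"
```

```text
t 2.92 tcpL [-74.     0.41  54.58] F_L [-0.2  -0.44 -0.13] w 0.2 j [  24.7   23.5  -26.2    0.   -40.3 -116.7]
rot err deg [ 0.02 -0.06  0.03]
```

move_arm --increments '[0,0,0,0,0,0.001,0,0,0,0,0,0,0.002,0,0,0,0,0,0,0.003,0,0,0,0,0,0,0.004,0,0,0,0,0,0,0.005,0,0,0,0,0,0,0.005,0]'

```text
time_s: 3.42
tcp_pos: [0.5243, 0.0628, 0.0582]
ee_rot: [[0.0, 0.035, 0.999], [0.0, 0.999, -0.035], [-1.0, 0.0, 0.0]]
wrist_force: [0.4, -0.0, -0.6]
gripper_width: 0.007
```

move_arm --increments '[0,0,0,0,0,0.001,0,0,0,0,0,0,0.002,0,0,0,0,0,0,0.003,0,0,0,0,0,0,0.003,0]'

```text
time_s: 3.75
tcp_pos: [0.5264, 0.0624, 0.058]
ee_rot: [[-0.002, 0.035, 0.999], [-0.0, 0.999, -0.035], [-1.0, -0.001, -0.002]]
wrist_force: [-2.9, -0.5, 1.4]
gripper_width: 0.007
```

```bash
python3 -c "
from h import *
st()"
```

```text
t 3.75 tcpL [-6.733e+01 -2.000e-02  5.402e+01] F_L [-2.9  -0.63  1.38] w 0.6 j [  24.3   24.1  -25.2   -0.   -40.8 -116.3]
rot err deg [ 0.02  0.09 -0.03]
```

move_arm --increments '[0,0,0,0,0,0.001,0,0,0,0,0,0,0.002,0,0,0,0,0,0,0.002,0,0,0,0,0,0,0.002,0]'

```text
time_s: 4.08
tcp_pos: [0.529, 0.0625, 0.058]
ee_rot: [[-0.0, 0.035, 0.999], [-0.0, 0.999, -0.035], [-1.0, -0.0, -0.0]]
wrist_force: [-2.0, -0.2, -0.2]
gripper_width: 0.005
```

move_arm --increments '[0,0,0,0,0,0.001,0,0,0,0,0,0,0.002,0,0,0,0,0,0,0.002,0,0,0,0,0,0,0.002,0]'

```text
time_s: 4.42
tcp_pos: [0.5312, 0.0625, 0.0581]
ee_rot: [[0.0, 0.035, 0.999], [0.0, 0.999, -0.035], [-1.0, 0.0, 0.0]]
wrist_force: [-1.5, -0.0, -0.1]
gripper_width: 0.004
```

Sliding at about 2 N; the buffer hasn't been met yet.

move_arm --increments '[0,0,0,0,0,0.001,0,0,0,0,0,0,0.002,0,0,0,0,0,0,0.003,0,0,0,0,0,0,0.003,0,0,0,0,0,0,0.003,0]'

```text
time_s: 4.83
tcp_pos: [0.5343, 0.0625, 0.0582]
ee_rot: [[0.0, 0.035, 0.999], [0.0, 0.999, -0.035], [-1.0, 0.0, 0.0]]
wrist_force: [-0.8, -0.4, -0.2]
gripper_width: 0.005
```

move_arm --increments '[0,0,0,0,0,0.001,0,0,0,0,0,0,0.002,0,0,0,0,0,0,0.003,0,0,0,0,0,0,0.003,0,0,0,0,0,0,0.003,0]'

```text
time_s: 5.25
tcp_pos: [0.5373, 0.0623, 0.0582]
ee_rot: [[0.001, 0.035, 0.999], [0.0, 0.999, -0.035], [-1.0, 0.0, 0.001]]
wrist_force: [-1.2, 0.2, -0.8]
gripper_width: 0.003
```

move_arm --increments '[0,0,0,0,0,0.001,0,0,0,0,0,0,0.002,0,0,0,0,0,0,0.003,0,0,0,0,0,0,0.003,0,0,0,0,0,0,0.003,0]'

```text
time_s: 5.67
tcp_pos: [0.5403, 0.0622, 0.0582]
ee_rot: [[0.001, 0.035, 0.999], [0.0, 0.999, -0.035], [-1.0, 0.0, 0.001]]
wrist_force: [-0.8, 0.2, -0.3]
gripper_width: 0.006
```

move_arm --increments '[0,0,0,0,0,0.001,0,0,0,0,0,0,0.002,0,0,0,0,0,0,0.003,0,0,0,0,0,0,0.003,0,0,0,0,0,0,0.003,0]'

```text
time_s: 6.08
tcp_pos: [0.5422, 0.062, 0.058]
ee_rot: [[-0.002, 0.035, 0.999], [-0.0, 0.999, -0.035], [-1.0, -0.0, -0.002]]
wrist_force: [-5.1, 0.8, 1.7]
gripper_width: 0.002
```

move_arm --increments '[0,0,0,0,0,0.001,0,0,0,0,0,0,0.002,0,0,0,0,0,0,0.002,0,0,0,0,0,0,0.002,0]'

```text
time_s: 6.42
tcp_pos: [0.5437, 0.0619, 0.058]
ee_rot: [[-0.003, 0.035, 0.999], [-0.0, 0.999, -0.035], [-1.0, -0.001, -0.003]]
wrist_force: [-7.1, 2.1, 3.2]
gripper_width: 0.002
```

```bash
python3 -c "
from h import *
st()"
```

```text
t 6.42 tcpL [-50.03   0.06  54.  ] F_L [-7.12  1.88  3.18] w 0.1 j [ 2.350e+01  2.550e+01 -2.270e+01 -1.000e-01 -4.200e+01 -1.154e+02]
rot err deg [ 0.03  0.16 -0.03]
```

move_arm --increments '[0,0,0,0,0,0.001,0,0,0,0,0,0,0.0015,0,0,0,0,0,0,0.0015,0,0,0,0,0,0,0.0015,0]'

```text
time_s: 6.75
tcp_pos: [0.5445, 0.0618, 0.058]
ee_rot: [[-0.004, 0.035, 0.999], [-0.001, 0.999, -0.035], [-1.0, -0.001, -0.004]]
wrist_force: [-9.2, 2.7, 4.3]
gripper_width: 0.006
```

```bash
python3 -c "
from h import *
st()"
```

```text
t 6.75 tcpL [-4.922e+01  2.000e-02  5.401e+01] F_L [-9.25  2.36  4.27] w 0.5 j [ 2.340e+01  2.550e+01 -2.250e+01 -1.000e-01 -4.220e+01 -1.154e+02]
rot err deg [ 0.03  0.24 -0.05]
```

move_arm --increments '[0,0,0,-0.001,0,0.0003,0,0,0,0,-0.002,0,0.0005,0,0,0,0,-0.003,0,0.0007,0,0,0,0,-0.003,0,0.0007,0]'

```text
time_s: 7.08
tcp_pos: [0.5445, 0.0615, 0.0598]
ee_rot: [[-0.006, 0.036, 0.999], [-0.001, 0.999, -0.036], [-1.0, -0.001, -0.006]]
wrist_force: [-6.8, 1.6, -1.7]
gripper_width: 0.005
```

```bash
python3 -c "
from h import *
st()"
```

```text
t 7.08 tcpL [-49.24  -0.28  55.8 ] F_L [-6.81  1.34 -1.66] w 0.4 j [ 2.340e+01  2.540e+01 -2.230e+01 -1.000e-01 -4.260e+01 -1.153e+02]
rot err deg [ 0.07  0.34 -0.07]
```

move_arm --increments '[0,0,0,0,0,0.001,0,0,0,0,0,0,0.002,0,0,0,0,0,0,0.002,0,0,0,0,0,0,0.002,0]'

```text
time_s: 7.42
tcp_pos: [0.5457, 0.0614, 0.0598]
ee_rot: [[-0.008, 0.036, 0.999], [-0.001, 0.999, -0.036], [-1.0, -0.002, -0.008]]
wrist_force: [-9.2, 2.1, -0.3]
gripper_width: 0.005
```

```bash
python3 -c "
from h import *
st()"
```

```text
t 7.42 tcpL [-47.99  -0.39  55.77] F_L [-9.22  1.74 -0.29] w 0.4 j [ 2.330e+01  2.560e+01 -2.200e+01 -1.000e-01 -4.280e+01 -1.152e+02]
rot err deg [ 0.07  0.44 -0.1 ]
```

move_arm --increments '[0,0,0,-0.001,0,0.0004,0,0,0,0,-0.002,0,0.0008,0,0,0,0,-0.003,0,0.0012,0,0,0,0,-0.003,0,0.0012,0]'

```text
time_s: 7.75
tcp_pos: [0.5467, 0.0613, 0.0629]
ee_rot: [[-0.008, 0.036, 0.999], [-0.002, 0.999, -0.036], [-1.0, -0.002, -0.008]]
wrist_force: [-9.2, 2.7, 0.4]
gripper_width: 0.006
```

```bash
python3 -c "
from h import *
st()"
```

```text
t 7.75 tcpL [-47.03  -0.48  58.87] F_L [-9.33  2.39  0.4 ] w 0.5 j [  23.2   25.4  -21.7   -0.2  -43.3 -115.2]
rot err deg [ 0.08  0.47 -0.1 ]
```

move_arm --increments '[0,0,0,-0.001,0,0.0003,0,0,0,0,-0.002,0,0.0007,0,0,0,0,-0.003,0,0.001,0,0,0,0,-0.003,0,0.001,0]'

```text
time_s: 8.08
tcp_pos: [0.5474, 0.0611, 0.0658]
ee_rot: [[-0.009, 0.036, 0.999], [-0.002, 0.999, -0.036], [-1.0, -0.002, -0.009]]
wrist_force: [-9.9, 2.8, 1.2]
gripper_width: 0.007
```

Run:
```python
from h import *
st()
im=r.capture('scene'); cv2.imwrite('pics/s2.png',cv2.resize(im[180:280,260:380,::-1],None,fx=6,fy=6,interpolation=cv2.INTER_CUBIC))
im=r.capture('top'); cv2.imwrite('pics/t2.png',cv2.resize(im[120:220,260:360,::-1],None,fx=6,fy=6,interpolation=cv2.INTER_CUBIC))
st()
```

```text
t 8.08 tcpL [-46.29  -0.57  61.82] F_L [-9.98  2.5   1.15] w 0.6 j [  23.2   25.2  -21.4   -0.2  -43.8 -115.1]
rot err deg [ 0.08  0.5  -0.11]
t 8.18 tcpL [-46.34  -0.56  61.72] F_L [-8.79  2.22  0.4 ] w 0.5 j [  23.2   25.3  -21.5   -0.2  -43.8 -115.1]
rot err deg [ 0.08  0.51 -0.11]
```

View pics/s2.png

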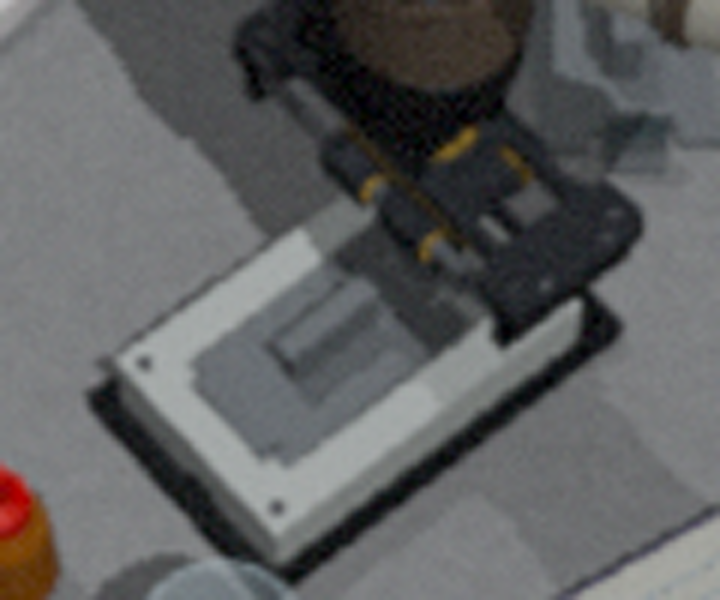

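View pics/t2.png

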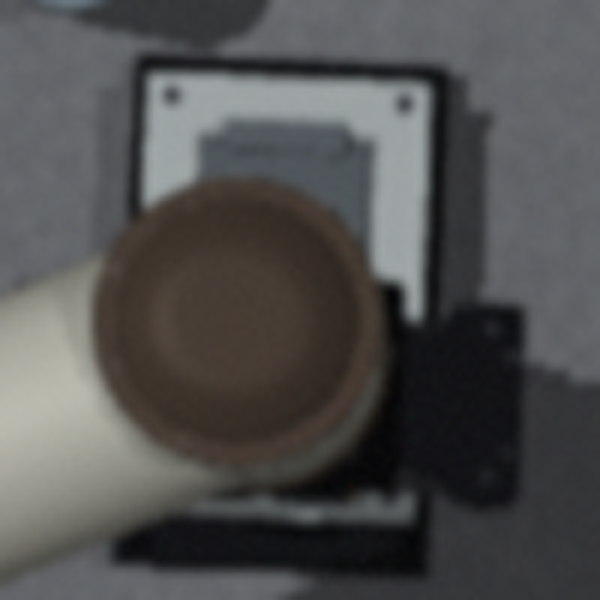

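move_arm --increments '[0,0,0,-0.001,0,0.0003,0,0,0,0,-0.002,0,0.0006,0,0,0,0,-0.003,0,0.0009,0,0,0,0,-0.004,0,0.001,0,0,0,0,-0.004,0,0.001,0]'

```text
time_s: 8.6
tcp_pos: [0.5482, 0.0611, 0.0698]
ee_rot: [[-0.009, 0.036, 0.999], [-0.002, 0.999, -0.036], [-1.0, -0.002, -0.009]]
wrist_force: [-8.4, 1.4, 1.6]
gripper_width: 0.007
```

Run:
```python
from h import *
st()
im=r.capture('wrist'); cv2.imwrite('pics/w2.png',im[:,:,::-1])
```

```text
t 8.6 tcpL [-45.51  -0.6   65.81] F_L [-8.46  1.11  1.62] w 0.6 j [  23.1   25.   -21.1   -0.2  -44.4 -115.1]
rot err deg [ 0.08  0.53 -0.12]
```

View pics/w2.png

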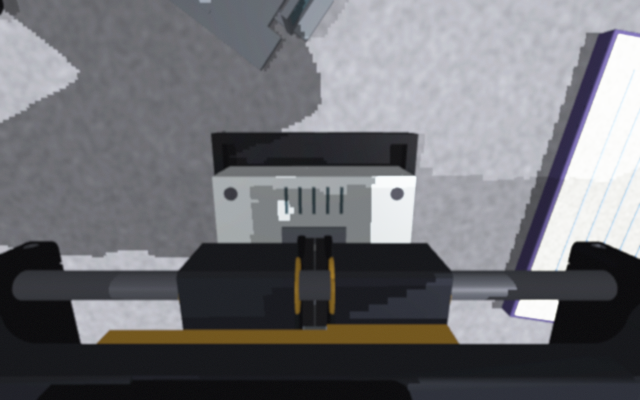

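move_arm --increments '[0,0,0,0,0,-0.002,0,0,0,0,0,0,-0.004,0,0,0,0,0,0,-0.006,0,0,0,0,0,0,-0.008,0,0,0,0,0,0,-0.012,0,0,0,0,-0.005,0,-0.02,0,0,0,0,-0.03,0,-0.04,0,0,0,0,-0.07,0,-0.06,0,0,0,0,-0.11,0,-0.06,0,0,0,0,-0.11,0,-0.06,0]'

```text
time_s: 9.48
tcp_pos: [0.4973, 0.0654, 0.1905]
ee_rot: [[0.019, 0.032, 0.999], [0.005, 0.999, -0.032], [-1.0, 0.006, 0.019]]
wrist_force: [0.8, 0.0, 0.8]
gripper_width: 0.008
```

Run:
```python
from h import *
st()
im=r.capture('scene'); cv2.imwrite('pics/s3.png',cv2.resize(im[170:290,250:390,::-1],None,fx=5,fy=5,interpolation=cv2.INTER_CUBIC))
im=r.capture('top'); cv2.imwrite('pics/t3.png',cv2.resize(im[120:220,260:360,::-1],None,fx=6,fy=6,interpolation=cv2.INTER_CUBIC))
```

```text
t 9.48 tcpL [-96.53   1.94 186.54] F_L [0.76 0.03 0.79] w 0.7 j [  26.2   11.5  -20.9    0.3  -56.5 -118.2]
rot err deg [-0.16 -1.09  0.33]
```

View pics/s3.png

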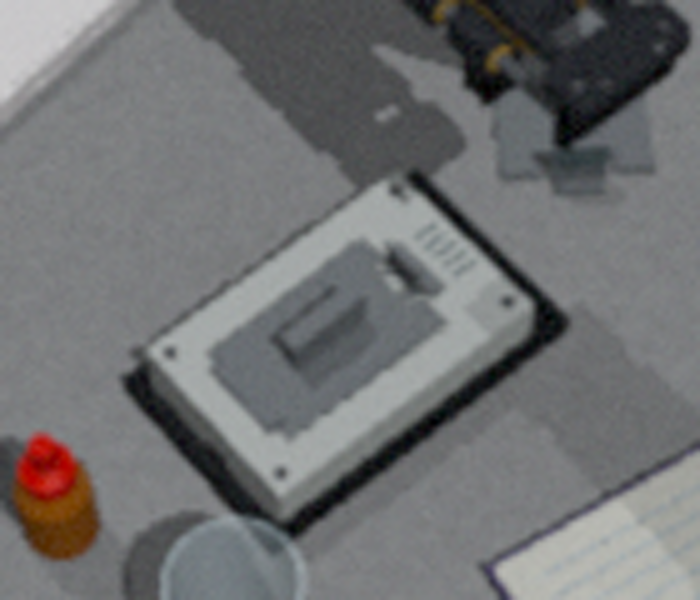

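View pics/t3.png

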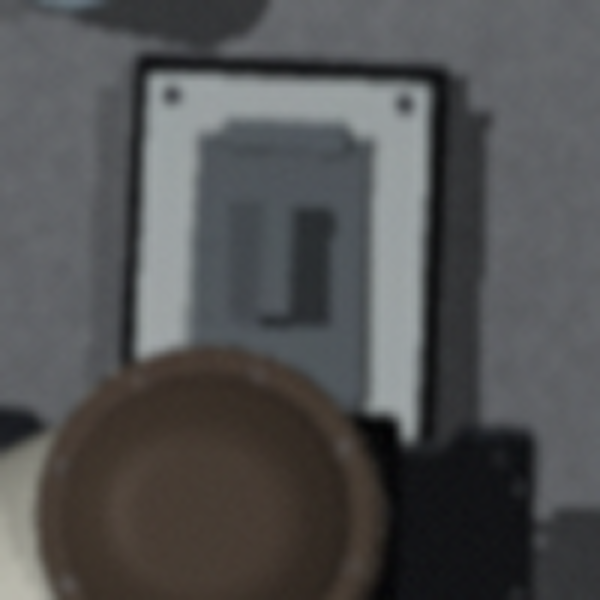

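Run:
```python
from h import *
S=cam('scene'); sc=np.array([(398,188),(507,301),(170,352),(280,473)])/5+[250,170]-.4
w=ray(S,sc,.044); L=np.array([W2L(p) for p in w]); print((L*1000).round(1), L.mean(0)*1000)
L0=[W2L(p) for p in ray(S,np.array([(407,93),(543,226),(140,285),(273,427)])/6+[265,190]-.4,.044)]; print(np.mean(L0,0)*1000)
dx=L.mean(0)[0]-np.mean(L0,0)[0]; print('slide',dx)
im=r.capture('scene')[:,:,::-1]; f=8; x0,y0=300,190
z=cv2.resize(im[y0:y0+70,x0:x0+70],None,fx=f,fy=f,interpolation=cv2.INTER_CUBIC); z2=z.copy()
def cov(p,th,dx): # rotate cover about far lower edge
    p=np.array(p,float)/1000; piv=np.array([.055,0,0]); q=p-piv
    c,s=np.cos(th),np.sin(th); q=np.array([q[0]*c+q[2]*s,q[1],-q[0]*s+q[2]*c])  # -x end goes up
    return L2W(q+piv+[dx,0,.036])
for th,col in ((0,(0,0,255)),(.07,(0,255,0))):
    for p in ([-58,13,28],[-58,-13,28],[-25,6,30],[-25,-6,30],[25,6,30],[25,-6,30],[-55,35,4],[-55,-35,4]):
        q=(proj(S,cov(p,th,dx+(.0015 if th==0 else 0)))[0]+.5-[x0,y0])*f; cv2.circle(z2,tuple(int(a) for a in q),3,col,-1)
cv2.imwrite('pics/s4.png',z); cv2.imwrite('pics/s4b.png',z2)
```

```text
[[-79.4 -47.9  40. ]
 [-76.7  47.4  40. ]
 [ 84.4 -47.8  40. ]
 [ 84.9  47.7  40. ]] [ 3.30095022 -0.14520859 40.        ]
[-10.62991813   0.44406332  40.        ]
slide 0.013930868351653775
```

View pics/s4b.png

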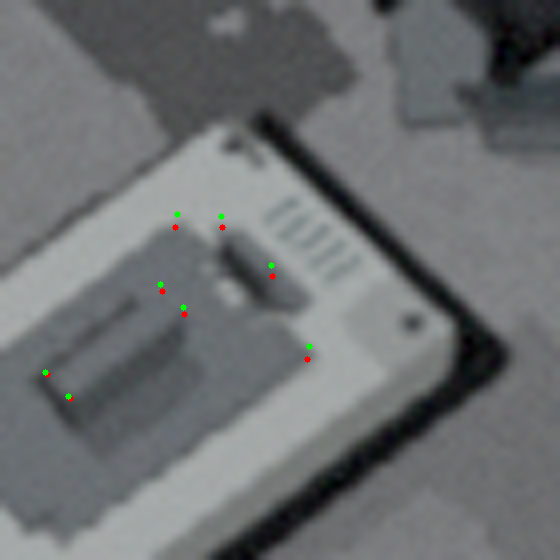

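View pics/s4.png

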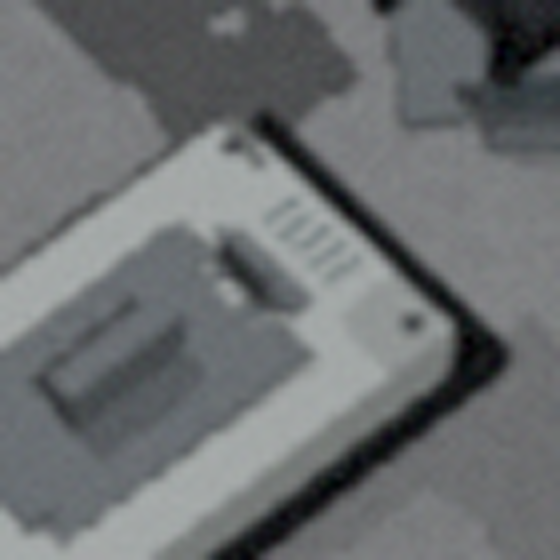

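Run:
```python
from h import *
st(); a=np.radians(-35); Ry=np.array([[np.cos(a),0,np.sin(a)],[0,1,0],[-np.sin(a),0,np.cos(a)]])
inc(L2W([-.103,0,.130]),down(YAW)@Ry)
```

```text
t 9.63 tcpL [-100.53    0.71  178.76] F_L [-0.03 -0.09 -1.01] w 0.3 j [  26.2   12.   -21.4    0.   -56.3 -118.2]
rot err deg [ 0.   -0.26  0.13]
turn [ -0.04 -34.74  -0.12] shift [ 0.0487 -0.0008 -0.0027]
```

move_arm --increments '[0,-7,0,0.009,0,0,0,0,-14,0,0.018,0,0,0,0,-21,0,0.027,0,0,0,0,-28,0,0.036,0,0,0,0,-35,0,0.046,0,0,0,0,-35,0,0.046,0,0,0,0,-35,0,0.046,0,0,0,0,-35,0,0.046,0,0,0]'

```text
time_s: 10.3
tcp_pos: [0.4913, 0.0114, 0.1873]
ee_rot: [[0.498, -0.004, 0.867], [-0.081, 0.995, 0.051], [-0.863, -0.095, 0.495]]
wrist_force: [1.5, -1.3, 1.0]
gripper_width: 0.005
```

Run:
```python
from h import *
st(); im=r.capture('wrist')[:,:,::-1]; cv2.imwrite('pics/w5f.png',im); cv2.imwrite('pics/w5.png',cv2.resize(im[90:290,220:420],None,fx=3,fy=3,interpolation=cv2.INTER_CUBIC))
```

```text
t 10.3 tcpL [-100.65  -52.26  183.27] F_L [ 1.59 -1.28  1.04] w 0.4 j [  12.3   -0.9  -59.7   76.1  -11.  -173.8]
rot err deg [ -3.6  -29.93  -4.77]
```

View pics/w5.png

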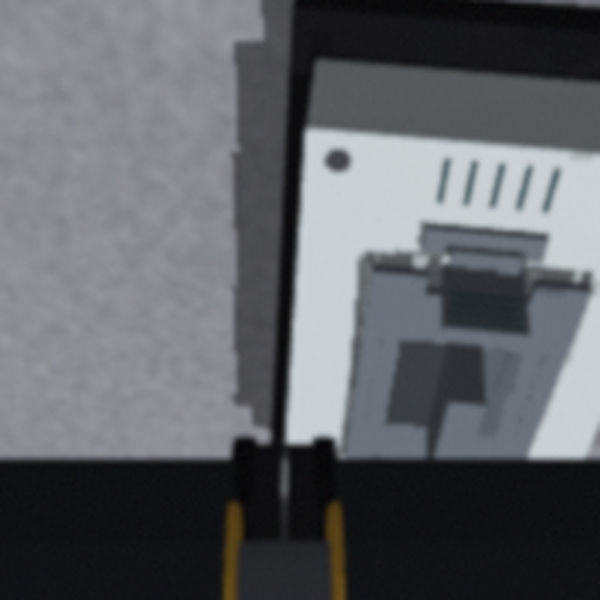

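Tilted wrist view (3× crop): the nose, a darker rectangle at px 447–525 × 245–268, lies on top of the catch bar at 420–548 × 225–255. The plate's edge stands above the recess. So the cover is ajar, as intended. Bringing the wrist back to vertical, away from its singular pose.

Run:
```python
from h import *
st(); inc(L2W([-.10,0,.19]),down(YAW))
```

```text
t 10.35 tcpL [-97.98 -57.1  184.37] F_L [ 1.54 -3.02  0.36] w 0.9 j [  11.6   -0.7  -59.5   76.7  -11.2 -173.6]
rot err deg [ -3.59 -30.02  -5.35]
turn [ 3.59 30.02  5.35] shift [-0.01    0.0562  0.0058]
```

move_arm --increments '[0.8,7,1.2,0,0,0,0,1.6,14,2.4,0,0,0,0,2.4,21,3.6,0,0,0,0,3.6,30,5.3,-0.01,0,0,0,3.6,30,5.3,-0.01,0.02,0,0,3.6,30,5.3,-0.01,0.05,0.005,0,3.6,30,5.3,-0.01,0.05,0.005,0]'

```text
time_s: 10.93
tcp_pos: [0.4947, 0.0684, 0.1953]
ee_rot: [[0.08, 0.027, 0.996], [-0.011, 1.0, -0.026], [-0.997, -0.008, 0.08]]
wrist_force: [1.6, -2.7, 0.6]
gripper_width: 0.005
```

Run:
```python
from h import *
st(); inc(L2W([-.05,0,.19]),down(YAW))
```

```text
t 10.93 tcpL [-99.22   4.81 191.35] F_L [ 1.67 -2.61  0.58] w 0.5 j [  28.2    9.4  -24.2    3.4  -52.8 -121.7]
rot err deg [-0.46 -4.58 -0.46]
turn [0.46 4.58 0.46] shift [ 0.0053 -0.0052  0.0489]
```

```bash
cat >> h.py <<'E'
def Ry(d):
    a=np.radians(d); return np.array([[np.cos(a),0,np.sin(a)],[0,1,0],[-np.sin(a),0,np.cos(a)]])
E
python3 - <<'E'
from h import *
inc(L2W([-.03,0,.15]),down(YAW)@Ry(3.7))
E
```

```text
turn [0.44 8.28 0.48] shift [ 0.0468 -0.005   0.0657]
```

move_arm --increments '[0.2,4,0.2,0.01,-0.005,0.02,0.05,0.4,8,0.4,0.03,-0.005,0.045,0.05,0.4,8.2,0.5,0.046,-0.005,0.066,0.05,0.4,8.2,0.5,0.046,-0.005,0.066,0.05,0.4,8.2,0.5,0.046,-0.005,0.066,0.05,0.4,8.2,0.5,0.046,-0.005,0.066,0.05]'

```text
time_s: 11.43
tcp_pos: [0.5641, 0.053, 0.1544]
ee_rot: [[-0.06, 0.044, 0.997], [-0.003, 0.999, -0.044], [-0.998, -0.006, -0.06]]
wrist_force: [0.0, 0.6, -0.9]
gripper_width: 0.375
```

Run:
```python
from h import *
st(); inc(L2W([.014,0,.11]),down(YAW)@Ry(3.7))
C=cam('wrist'); im=r.capture('wrist')[:,:,::-1].copy(); cv2.imwrite('pics/w6.png',im)
for p in ([-35,6,66],[-35,-6,66],[-11,6,69],[-11,-6,69],[39,6,66],[39,-6,66]): print(p,proj(C,L2W(np.array(p)/1000)).round(1))
```

```text
t 11.43 tcpL [-29.29  -8.11 150.39] F_L [ 0.    0.62 -0.87] w 32.6 j [  21.2   21.9  -11.1   -1.2  -60.3 -113.1]
rot err deg [ 0.54  3.44 -0.33]
turn [-0.55  0.26  0.31] shift [0.0377 0.0088 0.0456]
[-35, 6, 66] [[331.7 210.6]]
[-35, -6, 66] [[316.2 210.7]]
[-11, 6, 69] [[331.8 241.3]]
[-11, -6, 69] [[316.5 241.4]]
[39, 6, 66] [[331.4 297.8]]
[39, -6, 66] [[316.9 297.9]]
```

View pics/w6.png

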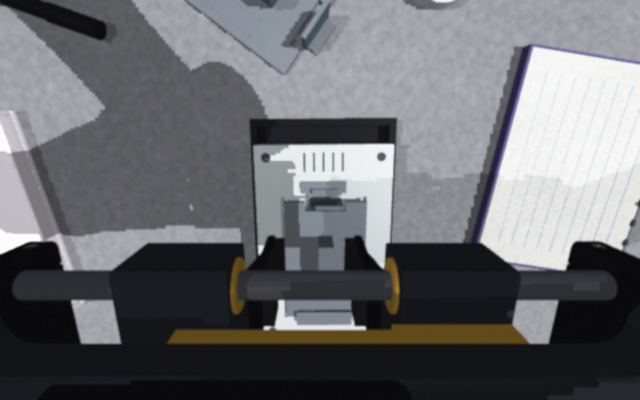

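Wrist view: the ridge's near end is at px 316–332, row about 240, where the ajar pose predicts it. Moving over the ridge.

move_arm --increments '[-0.5,0.3,0.3,0.01,0.008,0.02,0.06,-0.5,0.3,0.3,0.03,0.008,0.04,0.06,-0.5,0.3,0.3,0.037,0.008,0.045,0.06,-0.5,0.3,0.3,0.037,0.008,0.045,0.06,-0.5,0.3,0.3,0.037,0.008,0.045,0.06]'

```text
time_s: 11.9
tcp_pos: [0.6069, 0.0585, 0.1165]
ee_rot: [[-0.063, 0.036, 0.997], [0.002, 0.999, -0.035], [-0.998, -0.0, -0.063]]
wrist_force: [-0.2, 0.3, 0.0]
gripper_width: 0.676
```

Run:
```python
from h import *
st(); inc(L2W([.015,0,.056]),down(YAW)@Ry(3.7))
```

```text
t 11.9 tcpL [ 13.27  -1.18 112.55] F_L [-0.24  0.27  0.02] w 58.8 j [  20.    27.9   -7.    -1.6  -58.4 -111.2]
rot err deg [ 0.04  3.64 -0.03]
turn [-0.04  0.06  0.02] shift [0.0563 0.0012 0.0053]
```

move_arm --increments '[0,0,0,0.02,0.001,0.002,0.06,0,0,0,0.035,0.001,0.004,0.06,0,0,0,0.046,0.001,0.005,0.06,0,0,0,0.053,0.001,0.005,0.06,0,0,0,0.055,0.001,0.005,0.06,0,0,0,0.055,0.001,0.005,0.06]'

```text
time_s: 12.4
tcp_pos: [0.6092, 0.0593, 0.0613]
ee_rot: [[-0.063, 0.036, 0.997], [0.002, 0.999, -0.035], [-0.998, -0.0, -0.063]]
wrist_force: [0.4, -0.6, -0.3]
gripper_width: 0.689
```

Run:
```python
from h import *
st()
```

```text
t 12.4 tcpL [15.56 -0.24 57.27] F_L [ 0.38 -0.56 -0.31] w 59.9 j [  20.    31.7   -9.7   -1.7  -52.  -111. ]
rot err deg [ 0.04  3.6  -0.03]
```

move_arm --increments '[0,0,0,0,0,0,0.04,0,0,0,0,0,0,0.03,0,0,0,0,0,0,0.02,0,0,0,0,0,0,0.012,0,0,0,0,0,0,0,0,0,0,0,0,0,0,0,0,0,0,0,0,0]'

```text
time_s: 12.98
tcp_pos: [0.6095, 0.0593, 0.061]
ee_rot: [[-0.063, 0.036, 0.997], [0.002, 0.999, -0.036], [-0.998, -0.0, -0.063]]
wrist_force: [0.1, -0.5, -1.0]
gripper_width: 0.248
```

Run:
```python
from h import *
st()
```

```text
t 12.98 tcpL [15.8  -0.26 56.98] F_L [ 0.08 -0.53 -0.97] w 21.5 j [  20.    31.7   -9.7   -1.7  -52.  -111. ]
rot err deg [ 0.06  3.6  -0.02]
```

move_arm --increments '[0,0,0,0,0,0,0,0,0,0,0,0,0,0,0,0,0,0,0,0,0,0,0,0,0,0,0,0,0,0,0,0,0,0,0]'

```text
time_s: 13.4
tcp_pos: [0.6095, 0.0593, 0.0609]
ee_rot: [[-0.063, 0.036, 0.997], [0.002, 0.999, -0.036], [-0.998, -0.0, -0.063]]
wrist_force: [0.1, 0.5, 0.3]
gripper_width: 0.137
```

Run:
```python
from h import *
st()
```

```text
t 13.4 tcpL [15.78 -0.26 56.93] F_L [0.07 0.49 0.29] w 11.9 j [  20.    31.7   -9.7   -1.7  -52.  -111. ]
rot err deg [ 0.05  3.6  -0.02]
```

move_arm --increments '[0,0,0,0,0,-0.001,0,0,0,0,0,0,-0.002,0,0,0,0,0,0,-0.003,0,0,0,0,0,0,-0.004,0,0,0,0,0,0,-0.005,0,0,0,0,0,0,-0.005,0]'

```text
time_s: 13.9
tcp_pos: [0.6041, 0.0594, 0.0612]
ee_rot: [[-0.063, 0.036, 0.997], [0.002, 0.999, -0.036], [-0.998, -0.0, -0.063]]
wrist_force: [0.1, 0.0, -1.1]
gripper_width: 0.137
```

Run:
```python
from h import *
st()
```

```text
t 13.9 tcpL [10.41 -0.29 57.21] F_L [ 0.11  0.02 -1.12] w 11.9 j [  20.2   31.3  -10.4   -1.7  -51.7 -111.1]
rot err deg [ 0.06  3.63 -0.02]
```

move_arm --increments '[0,0,0,0,0,-0.0015,0,0,0,0,0,0,-0.003,0,0,0,0,0,0,-0.0045,0,0,0,0,0,0,-0.006,0,0,0,0,0,0,-0.008,0,0,0,0,0,0,-0.008,0]'

```text
time_s: 14.4
tcp_pos: [0.5959, 0.0597, 0.0617]
ee_rot: [[-0.063, 0.036, 0.997], [0.002, 0.999, -0.036], [-0.998, -0.0, -0.063]]
wrist_force: [-0.7, -0.1, -0.5]
gripper_width: 0.134
```

Run:
```python
from h import *
st()
im=r.capture('scene'); cv2.imwrite('pics/s7.png',cv2.resize(im[170:290,250:390,::-1],None,fx=5,fy=5,interpolation=cv2.INTER_CUBIC))
```

```text
t 14.4 tcpL [ 2.26 -0.31 57.74] F_L [-0.73 -0.13 -0.5 ] w 11.7 j [  20.5   30.6  -11.6   -1.8  -51.1 -111.4]
rot err deg [ 0.06  3.63 -0.02]
```

View pics/s7.png

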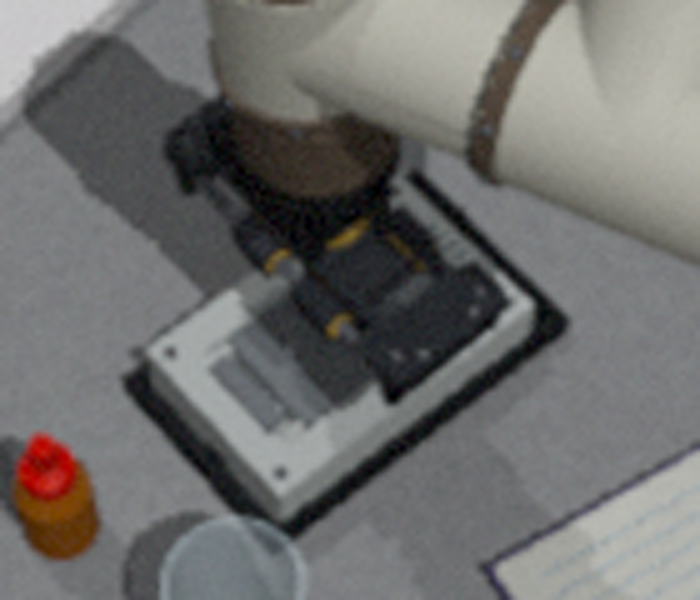

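The cover's far edge has drawn clear of the hold-down bar: a lit compartment strip shows at about px (280,370), and the case has stayed put. Lifting.

move_arm --increments '[0,0,0,-0.002,0,0,0,0,0,0,-0.005,0,0,0,0,0,0,-0.008,0,0,0,0,0,0,-0.012,0,0,0,0,0,0,-0.012,0,0,0]'

```text
time_s: 14.87
tcp_pos: [0.598, 0.0599, 0.0749]
ee_rot: [[-0.061, 0.036, 0.998], [0.002, 0.999, -0.036], [-0.998, 0.0, -0.061]]
wrist_force: [0.3, -0.6, -0.6]
gripper_width: 0.13
```

move_arm --increments '[0,0,0,-0.02,0,0,0,0,-1,0,-0.045,0,0,0,0,-3,0,-0.07,0,0,0,0,-3.6,0,-0.09,0,0,0,0,-3.6,0,-0.1,0,0,0,0,-3.6,0,-0.1,0,0,0,0,-3.6,0,-0.1,0,0,0]'

```text
time_s: 15.45
tcp_pos: [0.6033, 0.0596, 0.1732]
ee_rot: [[-0.0, 0.036, 0.999], [0.0, 0.999, -0.036], [-1.0, 0.0, -0.0]]
wrist_force: [0.8, 0.3, -1.7]
gripper_width: 0.137
```

Run:
```python
from h import *
st()
im=r.capture('scene'); cv2.imwrite('pics/s8.png',cv2.resize(im[130:290,220:400,::-1],None,fx=3.6,fy=3.6,interpolation=cv2.INTER_CUBIC))
print('to tray'); ty=np.radians(8.2); inc(np.array([0.575,-0.2845,0.17]),down(ty)); print(ORG)
```

```text
t 15.45 tcpL [ 9.6100e+00 -1.2000e-01  1.6921e+02] F_L [ 0.78  0.31 -1.71] w 11.9 j [  20.9   22.8   -7.    -0.   -60.2 -113. ]
rot err deg [0.08 0.03 0.02]
to tray
turn [-1.028e+01 -1.500e-01  1.000e-02] shift [ 0.0023 -0.3448 -0.0153]
[0.5937 0.0601 0.004 ]
```

View pics/s8.png

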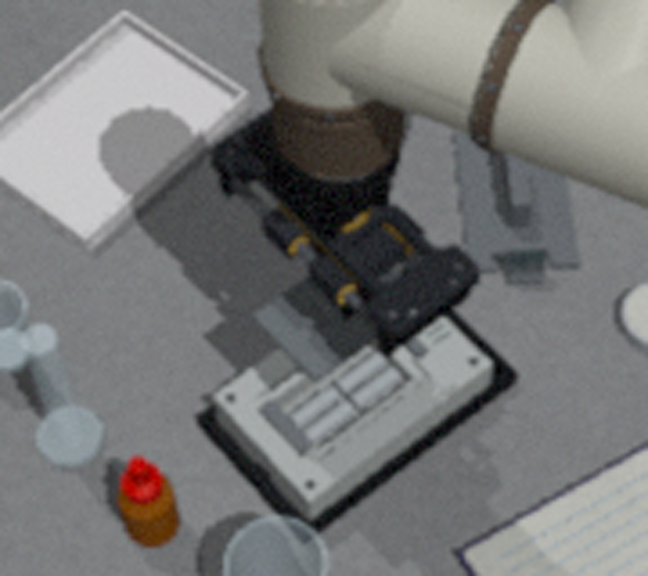

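The cover is off, hanging above the case with the batteries exposed. Carrying it to the tray.

move_arm --increments '[-1,0,0,0,-0.02,-0.001,0,-2,0,0,0,-0.05,-0.003,0,-4,0,0,0,-0.085,-0.004,0,-5,0,0,0,-0.12,-0.006,0,-6,0,0,0,-0.155,-0.007,0,-7,0,0,0,-0.19,-0.009,0,-8,0,0,0,-0.225,-0.01,0,-9,0,0,0,-0.26,-0.012,0,-10,0,0,0,-0.295,-0.014,0,-10.3,0,0,0,-0.325,-0.015,0,-10.3,0,0,0,-0.345,-0.015,0,-10.3,0,0,0,-0.345,-0.015,0]'

```text
time_s: 16.5
tcp_pos: [0.5747, -0.2882, 0.1708]
ee_rot: [[-0.004, -0.139, 0.99], [0.0, 0.99, 0.139], [-1.0, 0.001, -0.004]]
wrist_force: [0.2, 0.5, -0.9]
gripper_width: 0.14
```

move_arm --increments '[0,0,0,0.02,0,0,0,0,0,0,0.05,0,0,0,0,0,0,0.08,0,0,0,0,0,0,0.1,0,0,0,0,0,0,0.11,0,0,0,0,0,0,0.11,0,0,0]'

```text
time_s: 17.0
tcp_pos: [0.5738, -0.2836, 0.0594]
ee_rot: [[-0.008, -0.143, 0.99], [0.002, 0.99, 0.143], [-1.0, 0.003, -0.008]]
wrist_force: [-0.5, 0.2, -1.7]
gripper_width: 0.136
```

Run:
```python
from h import *
st()
im=r.capture('scene'); cv2.imwrite('pics/s9.png',cv2.resize(im[110:220,180:320,::-1],None,fx=5,fy=5,interpolation=cv2.INTER_CUBIC))
ty=np.radians(8.2); inc(np.array([0.575,-0.2845,0.03]),down(ty)); print(r.sense()['tcp_pos'])
```

```text
t 17.0 tcpL [  -7.84 -344.21   55.44] F_L [-0.53  0.15 -1.65] w 11.8 j [-11.9  32.7  -8.5  -0.  -49.2 -69.9]
rot err deg [-10.24   0.45   0.14]
turn [ 0.07 -0.22 -0.05] shift [ 0.0318 -0.0002 -0.0003]
[ 0.57538609 -0.284233    0.06182593]
```

View pics/s9.png

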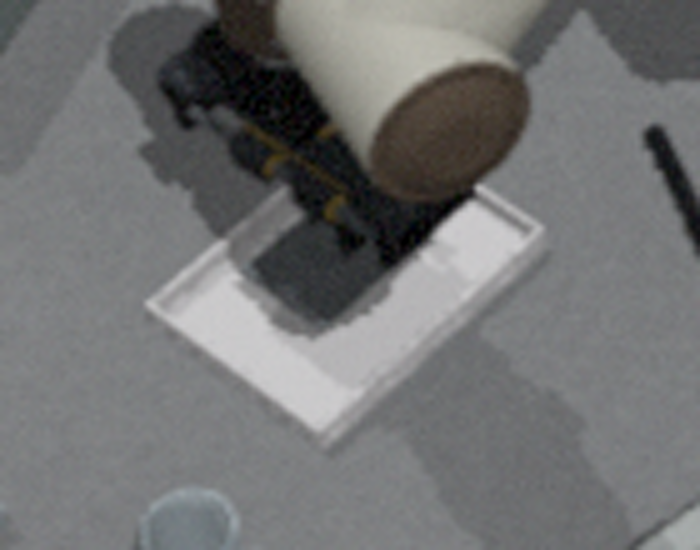

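The cover is over the tray, centred within it. Lowering gently.

move_arm --increments '[0,0,0,0.008,0,0,0,0,0,0,0.016,0,0,0,0,0,0,0.024,0,0,0,0,0,0,0.03,0,0,0,0,0,0,0.034,0,0,0,0,0,0,0.034,0,0,0,0,0,0,0.034,0,0,0]'

```text
time_s: 17.63
tcp_pos: [0.5761, -0.2848, 0.0295]
ee_rot: [[-0.0, -0.143, 0.99], [-0.0, 0.99, 0.143], [-1.0, -0.0, -0.0]]
wrist_force: [-0.7, 0.9, -1.4]
gripper_width: 0.135
```

move_arm --increments '[0,0,0,0.001,0,0,0,0,0,0,0.002,0,0,0,0,0,0,0.003,0,0,0,0,0,0,0.003,0,0,0,0,0,0,0.003,0,0,0]'

```text
time_s: 18.05
tcp_pos: [0.5762, -0.2848, 0.0268]
ee_rot: [[0.0, -0.143, 0.99], [-0.0, 0.99, 0.143], [-1.0, -0.0, 0.0]]
wrist_force: [-0.5, 0.3, -0.1]
gripper_width: 0.135
```

move_arm --increments '[0,0,0,0.001,0,0,0,0,0,0,0.002,0,0,0,0,0,0,0.003,0,0,0,0,0,0,0.003,0,0,0,0,0,0,0.003,0,0,0]'

```text
time_s: 18.47
tcp_pos: [0.5761, -0.2847, 0.0235]
ee_rot: [[-0.0, -0.143, 0.99], [-0.0, 0.99, 0.143], [-1.0, -0.0, -0.0]]
wrist_force: [-0.3, -0.4, -0.6]
gripper_width: 0.137
```

move_arm --increments '[0,0,0,0.001,0,0,0,0,0,0,0.002,0,0,0,0,0,0,0.002,0,0,0,0,0,0,0.002,0,0,0]'

```text
time_s: 18.8
tcp_pos: [0.5762, -0.2848, 0.0218]
ee_rot: [[0.0, -0.144, 0.99], [-0.0, 0.99, 0.144], [-1.0, -0.001, 0.0]]
wrist_force: [1.0, -0.5, 0.6]
gripper_width: 0.133
```

Run:
```python
from h import *
st()
```

```text
t 18.8 tcpL [  -5.4  -345.27   17.77] F_L [ 1.02 -0.46  0.57] w 11.6 j [-11.9  35.4 -10.2   0.  -44.4 -69.9]
rot err deg [-1.025e+01 -1.000e-02 -3.000e-02]
```

Near first contact. Pressing on another 2 mm to seat it.

move_arm --increments '[0,0,0,0.001,0,0,0,0,0,0,0.002,0,0,0,0,0,0,0.002,0,0,0,0,0,0,0.002,0,0,0]'

```text
time_s: 19.13
tcp_pos: [0.5763, -0.2848, 0.0216]
ee_rot: [[0.0, -0.144, 0.99], [-0.001, 0.99, 0.144], [-1.0, -0.001, 0.0]]
wrist_force: [-1.8, 3.0, 8.3]
gripper_width: 0.136
```

Seated on the floor with 8 N. Easing off, then opening.

move_arm --increments '[0,0,0,-0.0015,0,0,0,0,0,0,-0.0015,0,0,0,0,0,0,-0.0015,0,0,0.015,0,0,0,-0.0015,0,0,0.025,0,0,0,-0.0015,0,0,0.045,0,0,0,-0.0015,0,0,0.045,0,0,0,-0.0015,0,0,0.045,0,0,0,-0.0015,0,0,0.045,0,0,0,-0.0015,0,0,0.045]'

```text
time_s: 19.88
tcp_pos: [0.5761, -0.2848, 0.021]
ee_rot: [[-0.0, -0.143, 0.99], [-0.0, 0.99, 0.143], [-1.0, -0.0, -0.0]]
wrist_force: [-0.0, -0.4, -0.6]
gripper_width: 0.489
```

Run:
```python
from h import *
st()
```

```text
t 19.88 tcpL [  -5.53 -345.28   17.04] F_L [ 0.01 -0.38 -0.56] w 42.5 j [-11.9  35.4 -10.2   0.  -44.4 -69.9]
rot err deg [-1.024e+01  1.000e-02 -2.000e-02]
```

move_arm --increments '[0,0,0,-0.01,0,0,0.045,0,0,0,-0.03,0,0,0.045,0,0,0,-0.06,0,0,0.045,0,0,0,-0.1,0,0,0.045,0,0,0,-0.14,0,-0.02,0.045,0,0,0,-0.17,0,-0.05,0.045,0,0,0,-0.19,0,-0.09,0.045,0,0,0,-0.19,0,-0.13,0.045,0,0,0,-0.19,0,-0.15,0.045,0,0,0,-0.19,0,-0.15,0.045]'

```text
time_s: 20.72
tcp_pos: [0.4233, -0.3062, 0.2133]
ee_rot: [[0.001, -0.141, 0.99], [-0.0, 0.99, 0.141], [-1.0, -0.0, 0.001]]
wrist_force: [-0.7, 0.2, -0.2]
gripper_width: 0.518
```

Run:
```python
from h import *
st()
im=r.capture('scene')[:,:,::-1]; cv2.imwrite('pics/s10.png',im)
t=r.capture('top')[:,:,::-1]; cv2.imwrite('pics/t10.png',t)
cv2.imwrite('pics/s10z.png',cv2.resize(im[110:220,180:320],None,fx=5,fy=5,interpolation=cv2.INTER_CUBIC))
```

```text
t 20.72 tcpL [-157.49 -372.02  209.28] F_L [-0.66  0.19 -0.23] w 45.0 j [-18.1  12.8 -15.4  -0.  -61.7 -63.8]
rot err deg [-1.009e+01 -6.000e-02 -1.000e-02]
```

View pics/s10z.png

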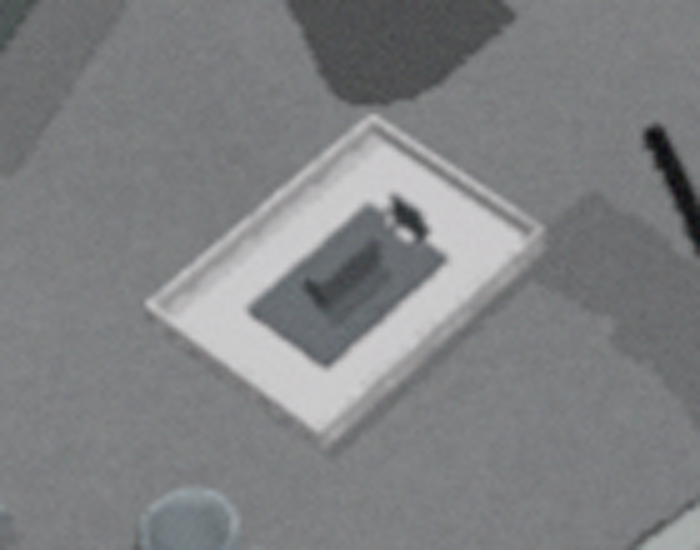

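View pics/t10.png

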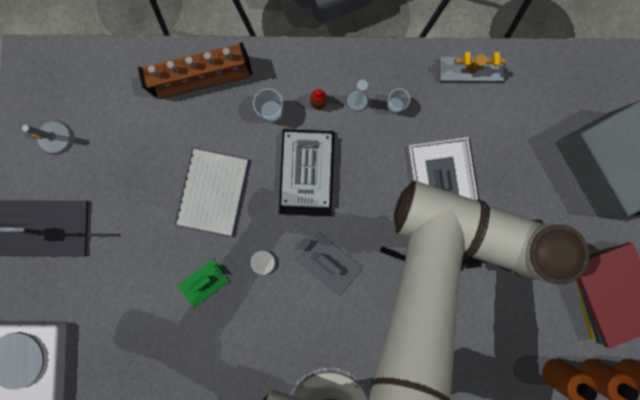

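The cover lies flat and centred in the tray with its ridge up (zoomed scene px 250–445 × 205–365). The bystanders are where they were at the start, and the arm is clear. Handing in.

Run:
```python
from h import *
print(r.finish_job()); st()
```

```text
the job is handed in; nothing more can be done
None
the job is handed in; nothing more can be done
```

The cover is off the data logger and lies flat in the white tray, ridge upward and released. I handed the job in at about 21 s, and it gave no verdict.

- **Opening:** I pressed the tab with the fingers shut. The case slid back about 14 mm to its buffer, then I pressed the tab at 9–10 N. The tool force peaked at about 10.5 N, under the 15 N limit. I raised the tab end about 11 mm and let the nose spring out onto the catch bar.
- **Removal:** I pinched the ridge, drew the cover back about 13 mm along the case and lifted it off. The tool force stayed at about 2 N or less.
- **Placing:** I set it down in the tray while still holding it (8 N of floor contact), eased off and opened the fingers.

**Last checks:** the final pictures show the cover flat and centred in the tray and the case still in its cradle. The beakers, dropper, cylinder and tin look unmoved. The marker looks unmoved too, but the arm partly hid it in the last top view. The arm stood clear of everything.

**Checks that disagreed:** after I let go of the tab, the scene view could not show whether the cover was still ajar. A tilted wrist view settled it, with the nose lying on the bar. That tilt took the arm close to its wrist singularity and the last joint to 174° (its limit is 177°), so I turned it back straight away.

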